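# Set out the stone-setter's bench

## Robot

A 6-joint arm with a two-finger parallel gripper is mounted at the origin on the work surface. World frame = base frame: x ahead of the robot, y to its left, z up, the work surface at z = 0. Lengths are in m, angles in rad, forces in N, time in s.
With the tool pointing down it reaches from about 0.3 to 0.825 m from the base axis. Payload 5.4 kg.
Tool frame: the origin (TCP) lies at the very end of the fingers, on their centre line; the grasp point (between the pads) lies 19 mm behind it; z points along the fingers, y is the line along which they close (so a half turn about z gives the same grasp; the last joint's range is limited). The gripper opens to 92 mm and grips with 3 to 60 N. Pads are 20 mm wide; open, the fingers measure 128 mm over their backs; the gripper's body (75 mm by 189 mm) begins 69 mm behind the grasp point.
Start: joints at [-1.351, 0.158, 1.597, -0, 1.386, -0.21], TCP at [0.24, -0.523, 0.215] pointing down, gripper open.
Joint ranges: [-2.91, 2.91], [-0.94, 2.29], [0.18, 2.7], [-1.29, 4.43], [0.17, 2.64], [-3, 3]. Speed limits (rad/s): [2.57, 2.57, 3.14, 3.14, 3.14, 3.14].

## Interface

Orientations are given as a unit quaternion [w, x, y, z].
In Python, from rig import bot, imaging, hand_in gives the robot as it stands.
- The arm moves only by the tool apply_moves, never from a script. Its argument "moves" is a list of rows, each a list of 3 entries, a list of its own where there are three numbers: the opening, from 0 (shut) to 1 (fully open), then the shift along the world's x, y, z in m, then the turn, a rotation vector about the world's x, y, z in degrees. A call has 1 to 20 rows; each row is the pose to reach, as a shift and turn from the pose commanded when the call began; what a row does not reach only later rows make up. A row lasts 1/12 s, in which the tool goes at most 41.7 mm and 7.16 degrees, less where a joint would pass 70% of its speed; a pose out of reach is approached as far as the arm can. A call with a gripper value outside its range is refused whole. The fingers move at their own pace and stop on an object; "force" is the grip in N (left out, the last holds). Time passes only in rows, so rows that repeat a pose let the fingers close. It gives the time, the measured TCP pose, the force, the opening and the grip force at its end, in the units of the state.
- bot.get_state(): the state, without advancing time (a new reading comes with each control period).
- imaging.get_image(name): name is "scene" or "top" or "wrist"; returns the picture (420x560x3 uint8, blue, green, red); there is no depth.
- imaging.camera_model(name): a dict with "fx", "fy", "cx", "cy" (pixels), "R" (3x3) and "t" (3): a world point X has camera coordinates R X + t. Camera axes: x right, y down, z forward; pixel columns grow to the right and rows downward; lengths in m; the calibration is good to about 2 mm. The wrist camera is an equidistant fisheye: a pixel r from the principal point sees the ray r / f radians off the axis. A picture is of the moment at which its call begins: read the wrist's pose just before it. camera_model takes no time and is no camera call; for the wrist camera it gives the pose at the moment of the call.
- hand_in(): hands the job in; it is judged then, once.
The state is a dict: "t": time; "joint_pos": joint angles; "joint_vel": joint speeds; "effort": joint torques, N m; "position": TCP position; "tcp_rot": TCP orientation; "contact_force": force on the tool from outside, world axes, zero at the start; "moment": the same for the moment, N m; "opening": finger opening in m; "finger_force": force on a finger pad.
Only numpy, scipy, OpenCV 4.12 (cv2) and the standard library are available. Lean on these libraries where they do the work, as an engineer would, in place of code of your own. Each camera call takes 0.05 s, during which the arm holds its last target. There are 200 camera calls.

## Task

Get the stone-setter's bench ready: take the aluminium dust cap off the big pitch bowl and the brass lid off the small stone tin, lay the cap knob up in the large white dish and the lid knob up in the small white saucer, slide the bowl fully home against both bars of the V-stop under the height gauge, and then press the gauge's plunger down until its foot rests on the bowl, keep it there for two seconds and let it spring back up. Also slide every flat pitch puck on the bench onto the rubber strip, one to a marked ring and centred on it to about a centimetre. Slide the bowl and pucks along the bench without lifting or tipping them, and leave the other things on the bench where they are.

Things in the scene. Friction and masses are not known exactly. Their poses are not given: they have to be found in the camera images.
- bowl: big dark iron pitch bowl: round, 120 mm across (side upright from 20 to 52 mm up), on a cork foot 96 mm across, with a round red-brown neck 64 mm across whose flat top is 82 mm above the bench; 0.8 kg, too wide to grip by its side; origin at the centre of its underside
- cap: aluminium dust cap, loose over the bowl's neck at the start: 77 mm across, 18 mm high, skirt 14 mm deep with 69 mm inside width, and on top a round black knob 22 mm across from 18 to 40 mm above the origin; origin at the centre of the skirt's lower rim (68 mm above the bench while on the bowl); z up
- dish: fixed white dish for the cap, 108 mm across the rim, 14 mm high, inner floor 4 mm above the bench and about 92 mm across; origin at the centre of its underside
- tin: fixed steel tin of stones, 40 mm across, 36 mm high; origin at the centre of its underside
- lid: brass lid, loose over the tin at the start: 52 mm across, 12 mm high, skirt 8 mm deep and 46 mm wide inside, with a round knob 16 mm across from 12 to 32 mm above the origin; origin at the centre of the skirt's lower rim (28 mm above the bench while on the tin); z up
- saucer: fixed small white saucer for the lid, 72 mm across the rim, 10 mm high, inner floor 3 mm above the bench and about 62 mm across; origin at the centre of its underside
- stand: fixed height gauge; origin on the bench under the plunger; its +x points to its post (120 mm off, 190 mm high), from which an arm 24 mm wide, 165 to 185 mm up, reaches to 10 mm past the origin. Two bars 30 mm high form a V-stop, open to -x, touching the bowl 32 degrees either side of +x when it stands on the spot or up to 2 mm past. Flush mat below
- spot (a point): point on the bench under the plunger's axis, where the bowl's centre belongs
- plunger (a joint): how far the gauge's plunger is pressed down, m: 0 at rest (foot 125 mm above the bench), at most 0.055; about 0.043 when its foot rests on the uncapped bowl. A spring returns it; full contact takes about 4 N
- knob (a point): centre of the flat top of the plunger's black knob (34 mm across); 245 mm above the bench at rest; moves down with the plunger
- strip: thin rubber strip flush on the bench, 380 x 130 mm, long side along its x; origin at its centre; carries three white marked rings 98 mm across
- ring1 (a point): centre of the ring 120 mm to -x of the strip's centre
- ring2 (a point): centre of the middle ring
- ring3 (a point): centre of the ring 120 mm to +x of the strip's centre
- puck1: flat round steel pitch puck, 96 mm across, 34 mm high, 0.45 kg, too wide to grip; all pucks are alike and one may be absent; origin at the centre of its underside
- puck2: flat round steel pitch puck, 96 mm across, 34 mm high, 0.45 kg, too wide to grip; all pucks are alike and one may be absent; origin at the centre of its underside
- puck3: flat round steel pitch puck, 96 mm across, 34 mm high, 0.45 kg, too wide to grip; all pucks are alike and one may be absent; origin at the centre of its underside
- jar: bystander, leave it: small amber glass jar, 42 mm across, 50 mm high; origin at its underside
- graver: bystander, leave it: graver with a wooden mushroom handle, 115 mm long, lying down; origin at its underside
- brush: bystander, leave it: bench brush, 150 mm long, lying down; origin at its underside
- loupe: bystander, leave it: black eye loupe, 36 mm across, 24 mm high; origin at its underside
- clamp: bystander, leave it: wooden ring clamp, 123 x 28 x 22 mm, lying down; origin at its underside
- pinvise: bystander, leave it: brass pin vise, 105 mm long, lying down; origin at its underside
There are look-alikes about, which are no part of the job. Leave any purple look-alike of the puck3 alone. Of the things shaped like the cap, the aluminium one is meant.

How it is judged:
By the outcome, as a careful person would: the job done as asked, in the order asked, and still so for the second after the job is handed in, with the robot touching nothing.
Of puck1, puck2, puck3 only 2 to 3 are there at a start; the rules pass over those that are not, and their reading is None.
At some moment in a run one of bowl, puck1, puck2, puck3 may be knocked a few centimetres aside while the robot is not near it.
It also fails if it takes over 210 s, if anything falls off the work surface, if the arm or the gripper's body presses on something with over 40 N, if the wrist force passes 120 N, or if a joint passes its speed limit or range.

## Working session

There is one attempt and no reset: what is moved stays moved. The work goes in short steps, Python scripts to look and compute and a tool call to move; the robot and the scene stay as the last step left them, time stands still between calls to the robot, and variables do not carry over. Pictures are saved under pics/ and viewed, at most 14 in all, crops included, and the job is handed in when it is done.

Besides the shell and the picture viewer there is one more tool, called after "Call:" as a command line: name --argument value ..., lists and objects as JSON in quotes. apply_moves: Moves the arm, as the interface text tells. Its arguments: {"type":"object","properties":{"moves":{"type":"array"},"force":{"type":"number"}},"required":["moves"]}

```bash
ls; mkdir -p pics
cat > h.py <<'E'
import numpy as np, cv2
from rig import bot, imaging
def snap(n,f):
    im=imaging.get_image(n); cv2.imwrite('pics/'+f+'.png',im); return im
def w(n,u,v,z):
    c=imaging.camera_model(n);R=np.array(c['R']);t=np.array(c['t'])
    d=np.array([(u-c['cx'])/c['fx'],(v-c['cy'])/c['fy'],1.]);d=R.T@d;o=-R.T@t
    return o+d*(z-o[2])/d[2]
def px(n,X):
    c=imaging.camera_model(n);p=np.array(c['R'])@np.array(X)+np.array(c['t'])
    return np.array([c['fx']*p[0]/p[2]+c['cx'],c['fy']*p[1]/p[2]+c['cy']])
E
python3 - <<'E'
from h import *
for n in('top','scene'):
    snap(n,n+'0'); c=imaging.camera_model(n);R=np.array(c['R']);print(n,c['fx'],R.round(3).tolist(),(-R.T@np.array(c['t'])).round(3))
im=cv2.imread('pics/top0.png');cv2.imwrite('pics/top0b.png',cv2.resize(im,(800,600)))
print(bot.get_state())
E
```

```text
pics
top 484.3806145809479 [[0.009, -1.0, -0.011], [-0.996, -0.008, -0.093], [0.093, 0.012, -0.996]] [ 0.329 -0.142  1.84 ]
scene 441.4629379530862 [[-0.627, 0.779, 0.005], [0.652, 0.529, -0.543], [-0.426, -0.337, -0.84]] [1.018 0.251 1.138]
{'t': 0.1, 'joint_pos': array([-1.35109658e+00,  1.58997570e-01,  1.59808048e+00, -2.15536121e-05,
        1.38622202e+00, -2.10081886e-01]), 'joint_vel': array([ 0.00034585,  0.00066805, -0.00156224,  0.00062057,  0.00027355,
        0.00044381]), 'effort': array([ 3.20075360e-04, -3.86499488e+01, -3.22961211e+01,  7.03101209e-02,
        3.38446023e-02, -4.65776964e-05]), 'position': array([ 0.23944456, -0.52215114,  0.21372384]), 'tcp_rot': array([-8.53643925e-04,  9.76998903e-01,  2.13242618e-01, -1.46973302e-05]), 'contact_force': array([0.41634545, 0.96610734, 0.45420086]), 'moment': array([-0.03383909,  0.02663827,  0.00617529]), 'finger_force': 0.0, 'opening': 0.0918257610607426}
```

View pics/top0b.png

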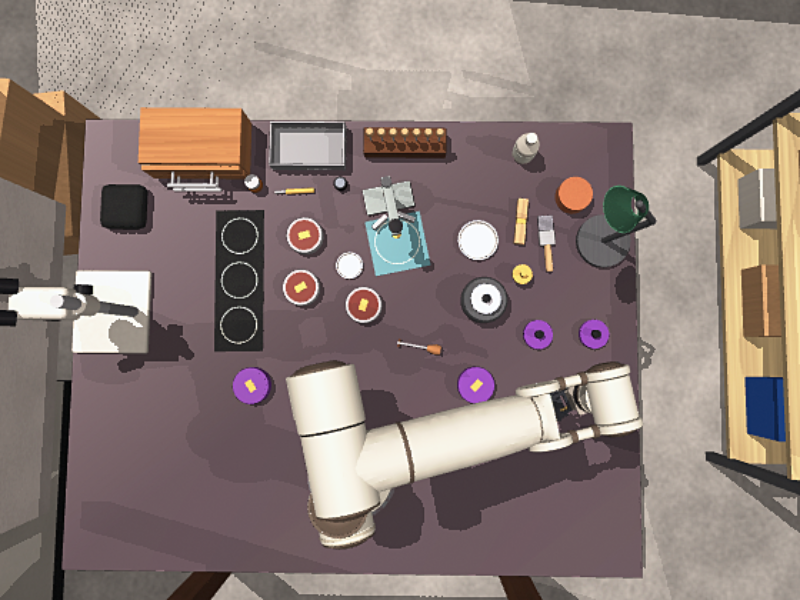

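View pics/scene0.png

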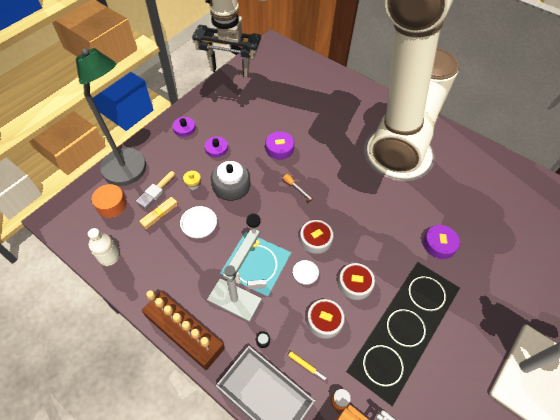

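The top view (800-wide) shows three red steel-rimmed pucks at about (304,236), (301,288) and (364,305), with the bowl and cap at (485,300). The tin is at (522,273), the dish at (478,240), the saucer at (350,265) and the gauge spot near (396,240). The strip is at (239,281). The purple things are decoys.

Run:
```python
from h import *
im=cv2.imread('pics/top0.png')
c=im[120:260,140:300];cv2.imwrite('pics/c1.png',cv2.resize(c,None,fx=4.9,fy=4.2 if 0 else 4.2,interpolation=cv2.INTER_CUBIC) if 0 else cv2.resize(c,(640,560),interpolation=cv2.INTER_CUBIC))
c=im[120:260,250:420];cv2.imwrite('pics/c2.png',cv2.resize(c,(680,560),interpolation=cv2.INTER_CUBIC))
```

```text
(no output)
```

View pics/c1.png

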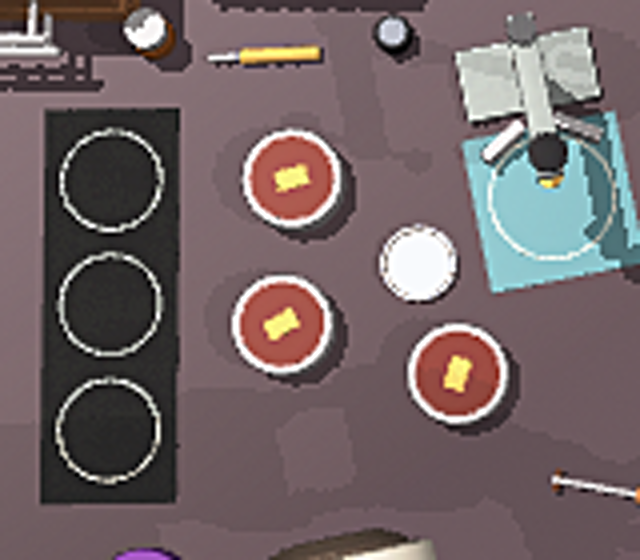

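View pics/c2.png

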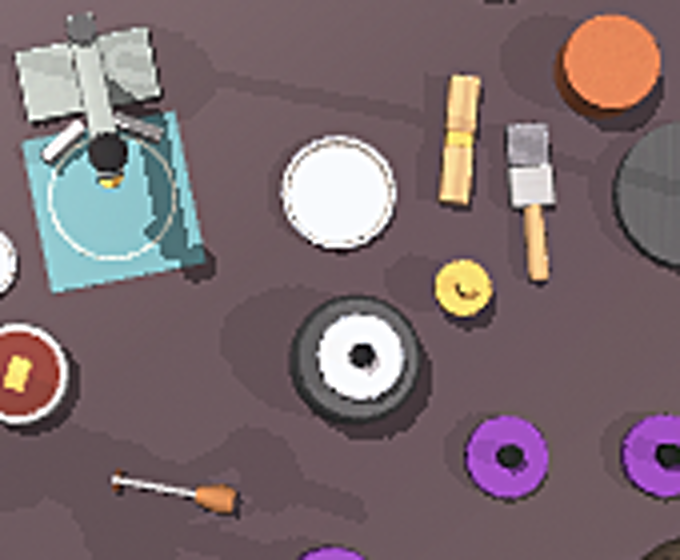

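c1 shows strip rings at (111,179), (110,304) and (109,430). Pucks are at (292,178), (282,324) and (458,374), the saucer at (419,263) and the mat circle at (552,196). c2 shows the dish at (339,192), cap rim at (361,357) with its knob at (362,355), lid at (464,288), bowl at (358,358), gauge knob at (107,152) and post top at (82,27).

Run:
```python
from h import *
def f(U,V,z,x0): return w('top',(U+.5)/4-.5+x0,(V+.5)/4-.5+120,z)[:2].round(4)
for n,U,V,z in [('ring3',111,179,0),('r2',110,304,0),('r1',109,430,0),('pA',292,178,.034),('pB',282,324,.034),('pC',458,374,.034),('saucer',419,263,.01),('spot',552,196,0)]: print(n,f(U,V,z,140))
for n,U,V,z in [('dish',339,192,.014),('cap',361,357,.086),('capknob',362,355,.108),('lid',464,288,.04),('bowl',358,358,.052),('gknob',107,152,.245),('post',82,27,.19),('spot',112,196,0),('pvtip',115,480,.01),('gravertail',238,500,.02),('clampA',462,75,.02),('clampB',455,203,.02),('brush',538,278,.015)]: print(n,f(U,V,z,250))
s=bot.get_state();print(imaging.camera_model('wrist'))
```

```text
ring3 [0.6286 0.3128]
r2 [0.5077 0.3101]
r1 [0.3872 0.3074]
pA [0.6252 0.1331]
pB [0.4867 0.1395]
pC [ 0.4411 -0.0262]
saucer [0.5481 0.0139]
spot [ 0.615 -0.112]
dish [ 0.6182 -0.3281]
cap [ 0.4558 -0.3404]
capknob [ 0.456  -0.3388]
lid [ 0.5244 -0.4418]
bowl [ 0.4573 -0.3415]
gknob [ 0.6139 -0.1115]
post [ 0.7334 -0.0877]
spot [ 0.615 -0.112]
pvtip [ 0.3434 -0.1174]
gravertail [ 0.3257 -0.2327]
clampA [ 0.7307 -0.4448]
clampB [ 0.6075 -0.4372]
brush [ 0.5371 -0.5158]
{'fx': 325.19226210127806, 'fy': 325.19226210127806, 'cx': 278.3309301712636, 'cy': 208.01115430794343, 'R': array([[ 0.41692433, -0.90893952, -0.00174669],
       [-0.86766688, -0.39856389,  0.29715486],
       [-0.27079196, -0.12237554, -0.9548277 ]]), 't': array([-0.57499913, -0.0332962 ,  0.39274413])}
```

Call:
apply_moves --moves '[[0.6,[0.036,0.03,-0.01],[0,0,0]],[0.6,[0.072,0.06,-0.02],[0,0,0]],[0.6,[0.108,0.09,-0.03],[0,0,0]],[0.6,[0.144,0.12,-0.04],[0,0,0]],[0.6,[0.18,0.15,-0.045],[0,0,0]],[0.6,[0.205,0.175,-0.05],[0,0,0]],[0.6,[0.216,0.183,-0.06],[0,0,0]],[0.6,[0.216,0.183,-0.08],[0,0,0]],[0.6,[0.216,0.183,-0.1],[0,0,0]],[0.6,[0.216,0.183,-0.115],[0,0,0]],[0.6,[0.216,0.183,-0.124],[0,0,0]],[0.6,[0.216,0.183,-0.124],[0,0,0]],[0,[0.216,0.183,-0.124],[0,0,0]],[0,[0.216,0.183,-0.124],[0,0,0]],[0,[0.216,0.183,-0.124],[0,0,0]],[0,[0.216,0.183,-0.124],[0,0,0]],[0,[0.216,0.183,-0.124],[0,0,0]],[0,[0.216,0.183,-0.124],[0,0,0]]]' --force 20

```text
t: 1.6
position: [0.4559, -0.3402, 0.0914]
tcp_rot: [0.001, 0.977, 0.213, 0.0]
contact_force: [-1.0, -0.5, 1.5]
opening: 0.0209
finger_force: 20.0
```

Call:
apply_moves --moves '[[0,[0,0,0.02],[0,0,0]],[0,[0,0,0.045],[0,0,0]],[0,[0,0,0.06],[0,0,0]],[0,[0.03,0.002,0.06],[0,0,0]],[0,[0.065,0.005,0.06],[0,0,0]],[0,[0.1,0.008,0.06],[0,0,0]],[0,[0.135,0.01,0.055],[0,0,0]],[0,[0.155,0.012,0.04],[0,0,0]],[0,[0.162,0.012,0.01],[0,0,0]],[0,[0.162,0.012,-0.02],[0,0,0]],[0,[0.162,0.012,-0.045],[0,0,0]],[0,[0.162,0.012,-0.055],[0,0,0]],[0,[0.162,0.012,-0.06],[0,0,0]],[0,[0.162,0.012,-0.063],[0,0,0]],[0,[0.162,0.012,-0.063],[0,0,0]],[0.5,[0.162,0.012,-0.063],[0,0,0]],[0.5,[0.162,0.012,-0.063],[0,0,0]],[0.5,[0.162,0.012,-0.063],[0,0,0]],[0.5,[0.162,0.012,-0.04],[0,0,0]],[0.5,[0.162,0.012,0.0],[0,0,0]]]'

```text
t: 3.27
position: [0.6144, -0.3254, 0.0861]
tcp_rot: [-0.004, 0.977, 0.213, -0.003]
contact_force: [0.2, 0.0, 0.2]
opening: 0.0459
finger_force: 0.0
```

Call:
apply_moves --moves '[[0.5,[0,0,0.01],[0,0,0]],[0.5,[-0.02,-0.024,0.01],[0,0,0]],[0.5,[-0.045,-0.055,0.01],[0,0,0]],[0.5,[-0.07,-0.085,0.01],[0,0,0]],[0.5,[-0.09,-0.109,0.005],[0,0,0]],[0.5,[-0.094,-0.114,0.0],[0,0,0]],[0.5,[-0.094,-0.114,-0.015],[0,0,0]],[0.5,[-0.094,-0.114,-0.03],[0,0,0]],[0.5,[-0.094,-0.114,-0.042],[0,0,0]],[0.5,[-0.094,-0.114,-0.048],[0,0,0]],[0.5,[-0.094,-0.114,-0.048],[0,0,0]],[0.0,[-0.094,-0.114,-0.048],[0,0,0]],[0,[-0.094,-0.114,-0.048],[0,0,0]],[0,[-0.094,-0.114,-0.048],[0,0,0]],[0,[-0.094,-0.114,-0.048],[0,0,0]],[0,[-0.094,-0.114,-0.048],[0,0,0]]]' --force 15

```text
t: 4.6
position: [0.5237, -0.4416, 0.0427]
tcp_rot: [0.0, 0.977, 0.213, 0.0]
contact_force: [-0.6, 0.3, -0.9]
opening: 0.0153
finger_force: 15.0
```

Call:
apply_moves --moves '[[0,[0,0,0.03],[0,0,0]],[0,[0,0,0.07],[0,0,0]],[0,[-0.01,0.02,0.1],[0,0,6]],[0,[-0.03,0.055,0.1],[0,0,12]],[0,[-0.05,0.09,0.1],[0,0,19]],[0,[-0.07,0.125,0.1],[0,0,26]],[0,[-0.085,0.16,0.1],[0,0,33]],[0,[-0.1,0.195,0.1],[0,0,40]],[0,[-0.1,0.23,0.1],[0,0,47]],[0,[-0.1,0.265,0.1],[0,0,54]],[0,[-0.1,0.3,0.1],[0,0,61]],[0,[-0.1,0.335,0.1],[0,0,68]],[0,[-0.1,0.37,0.1],[0,0,75]],[0,[-0.085,0.4,0.1],[0,0,82]],[0,[-0.06,0.43,0.1],[0,0,89]],[0,[-0.03,0.445,0.1],[0,0,90]],[0,[0,0.453,0.09],[0,0,90]],[0,[0.024,0.456,0.07],[0,0,90]],[0,[0.024,0.456,0.05],[0,0,90]],[0,[0.024,0.456,0.03],[0,0,90]]]'

```text
t: 6.27
position: [0.5488, 0.0147, 0.0718]
tcp_rot: [0.0, 0.54, 0.842, 0.0]
contact_force: [0.1, -0.2, -1.4]
opening: 0.0158
finger_force: 15.0
```

Call:
apply_moves --moves '[[0,[0,0,-0.02],[0,0,0]],[0,[0,0,-0.04],[0,0,0]],[0,[0,0,-0.05],[0,0,0]],[0,[0,0,-0.0545],[0,0,0]],[0,[0,0,-0.0545],[0,0,0]],[0,[0,0,-0.0545],[0,0,0]],[0.4,[0,0,-0.0545],[0,0,0]],[0.4,[0,0,-0.0545],[0,0,0]],[0.4,[0,0,-0.0545],[0,0,0]],[0.4,[0,0,-0.03],[0,0,0]],[0.4,[0,0,0.0],[0,0,0]],[0.4,[0,0,0.03],[0,0,0]],[0.4,[-0.03,-0.03,0.05],[0,0,0]],[0.4,[-0.06,-0.06,0.07],[0,0,0]],[0.4,[-0.09,-0.09,0.08],[0,0,0]],[0.4,[-0.1,-0.12,0.08],[0,0,0]],[0.4,[-0.11,-0.15,0.08],[0,0,0]],[0.4,[-0.12,-0.18,0.08],[0,0,0]]]'

```text
t: 7.77
position: [0.4268, -0.1674, 0.1537]
tcp_rot: [0.001, 0.54, 0.842, -0.0]
contact_force: [0.5, -0.3, 0.1]
opening: 0.0367
finger_force: 0.0
```

Run:
```python
from h import *
im=snap('top','top1');c=im[100:260,140:400];cv2.imwrite('pics/c3.png',cv2.resize(c,None,fx=3,fy=3,interpolation=cv2.INTER_CUBIC))
```

```text
(no output)
```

View pics/c3.png

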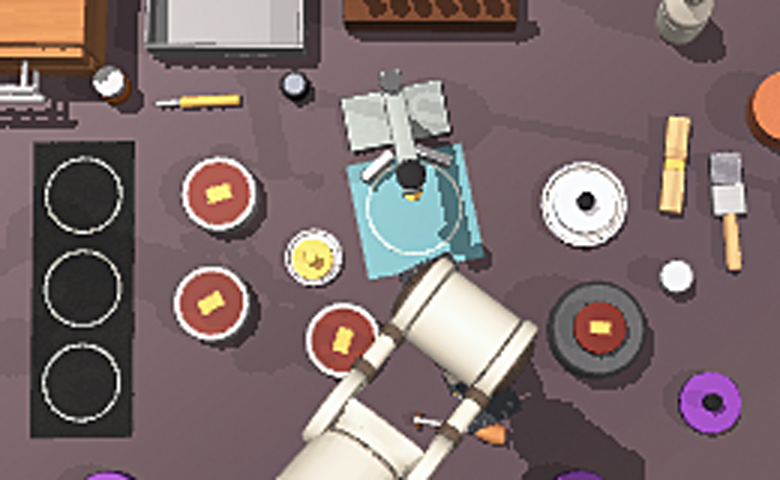

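Bench after the covers: the cap sits knob-up in the dish at (585,203) and the lid in the saucer at (314,258). The bowl is unmoved at (598,328).

Call:
apply_moves --moves '[[0.65,[0,-0.035,0],[0,0,-7]],[0.65,[0,-0.075,0],[0,0,-14]],[0.65,[0,-0.115,0],[0,0,-21]],[0.65,[0,-0.155,0],[0,0,-28]],[0.65,[0,-0.195,0],[0,0,-35]],[0.65,[0,-0.235,0],[0,0,-42]],[0.65,[-0.002,-0.26,0],[0,0,-44]],[0.65,[-0.002,-0.265,-0.02],[0,0,-44]],[0.65,[-0.002,-0.265,-0.055],[0,0,-44]],[0.65,[-0.002,-0.265,-0.09],[0,0,-44]],[0.65,[-0.002,-0.265,-0.115],[0,0,-44]],[0.65,[-0.002,-0.265,-0.127],[0,0,-44]],[0.65,[-0.002,-0.265,-0.127],[0,0,-44]],[0.65,[0.003,-0.249,-0.127],[0,0,-44]],[0.65,[0.007,-0.238,-0.127],[0,0,-44]],[0.65,[0.009,-0.232,-0.127],[0,0,-44]],[0.65,[0.011,-0.226,-0.127],[0,0,-44]],[0.65,[0.012,-0.222,-0.127],[0,0,-44]]]'

```text
t: 9.32
position: [0.4409, -0.3888, 0.0277]
tcp_rot: [0.003, 0.816, 0.578, -0.001]
contact_force: [-0.3, -6.3, 2.5]
opening: 0.06
finger_force: 2.6
```

Call:
apply_moves --moves '[[0.65,[0.003,0.008,0],[0,0,0]],[0.65,[0.006,0.018,0],[0,0,0]],[0.65,[0.01,0.03,0],[0,0,0]],[0.65,[0.015,0.042,0],[0,0,0]],[0.65,[0.019,0.054,0],[0,0,0]],[0.65,[0.023,0.066,0],[0,0,0]],[0.65,[0.027,0.078,0],[0,0,0]],[0.65,[0.032,0.09,0],[0,0,0]],[0.65,[0.036,0.102,0],[0,0,0]],[0.65,[0.04,0.114,0],[0,0,0]],[0.65,[0.044,0.126,0],[0,0,0]],[0.65,[0.049,0.138,0],[0,0,0]],[0.65,[0.053,0.15,0],[0,0,0]],[0.65,[0.057,0.162,0],[0,0,0]],[0.65,[0.061,0.174,0],[0,0,0]],[0.65,[0.065,0.184,0],[0,0,0]],[0.65,[0.068,0.191,0],[0,0,0]],[0.65,[0.069,0.196,0],[0,0,0]],[0.65,[0.07,0.199,0],[0,0,0]],[0.65,[0.07,0.199,0],[0,0,0]]]'

```text
t: 10.98
position: [0.511, -0.1893, 0.0272]
tcp_rot: [0.002, 0.816, 0.578, 0.0]
contact_force: [0.6, -3.9, 2.6]
opening: 0.0599
finger_force: 1.8
```

Call:
apply_moves --moves '[[0.65,[-0.006,-0.018,0],[0,0,0]],[0.65,[-0.013,-0.038,0],[0,0,0]],[0.65,[-0.018,-0.05,0.03],[0,0,0]],[0.65,[-0.025,-0.05,0.07],[0,0,0]],[0.65,[-0.035,-0.045,0.1],[0,0,-7]],[0.65,[-0.045,-0.035,0.12],[0,0,-14]],[0.65,[-0.06,-0.02,0.12],[0,0,-21]],[0.65,[-0.077,0.0,0.12],[0,0,-28]],[0.65,[-0.08,0.02,0.12],[0,0,-35]],[0.65,[-0.08,0.038,0.12],[0,0,-42]],[0.65,[-0.08,0.038,0.12],[0,0,-49]],[0.65,[-0.08,0.038,0.12],[0,0,-56]],[0.65,[-0.08,0.038,0.12],[0,0,-59.5]],[0.65,[-0.08,0.038,0.12],[0,0,-59.5]]]'

```text
t: 12.15
position: [0.4293, -0.1497, 0.1454]
tcp_rot: [-0.001, 0.995, 0.096, -0.0]
contact_force: [-0.4, 0.4, -0.7]
opening: 0.0597
finger_force: 0.0
```

Run:
```python
from h import *
a=snap('top','top2')[120:260,180:320];b=snap('scene','scene2')[170:350,190:370]
cv2.imwrite('pics/c4.png',np.hstack([cv2.resize(a,(400,400),interpolation=cv2.INTER_CUBIC),cv2.resize(b,(400,400),interpolation=cv2.INTER_CUBIC)]))
```

```text
(no output)
```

View pics/c4.png

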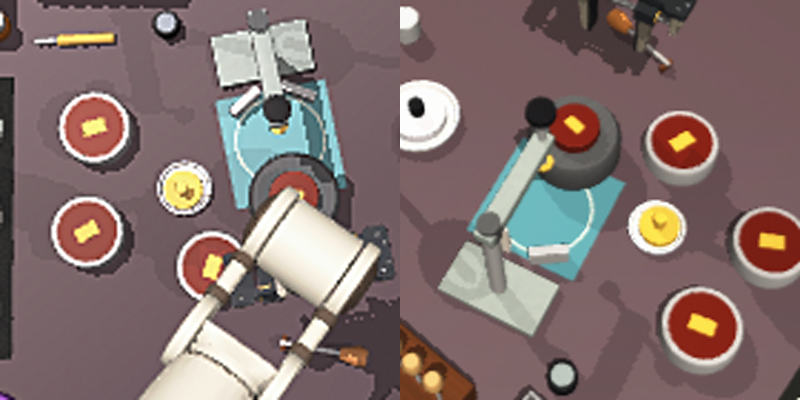

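The c4 picture has the bowl at about (295,199) in the top crop, which puts it near (0.531,-0.131), lined up with the gauge axis. Next I tilt back, descend behind it and push.

Call:
apply_moves --moves '[[0.65,[0,0,0],[1.4,-6.8,0]],[0.65,[0,0,0],[2.8,-13.6,0]],[0.65,[0,0,-0.02],[3,-14.7,0]],[0.65,[0,0,-0.055],[3,-14.7,0]],[0.65,[0,0,-0.09],[3,-14.7,0]],[0.65,[0,0,-0.11],[3,-14.7,0]],[0.65,[0,0,-0.117],[3,-14.7,0]],[0.65,[0.015,0.003,-0.117],[3,-14.7,0]],[0.65,[0.027,0.0055,-0.117],[3,-14.7,0]],[0.65,[0.033,0.0065,-0.117],[3,-14.7,0]],[0.65,[0.039,0.008,-0.117],[3,-14.7,0]],[0.65,[0.045,0.009,-0.117],[3,-14.7,0]],[0.65,[0.055,0.011,-0.117],[3,-14.7,0]],[0.65,[0.065,0.013,-0.117],[3,-14.7,0]],[0.65,[0.075,0.015,-0.117],[3,-14.7,0]],[0.65,[0.085,0.017,-0.117],[3,-14.7,0]],[0.65,[0.095,0.0195,-0.117],[3,-14.7,0]],[0.65,[0.103,0.021,-0.117],[3,-14.7,0]],[0.65,[0.11,0.0225,-0.117],[3,-14.7,0]],[0.65,[0.114,0.0235,-0.117],[3,-14.7,0]]]'

```text
t: 13.92
position: [0.5436, -0.1272, 0.0288]
tcp_rot: [-0.014, 0.987, 0.097, 0.129]
contact_force: [-6.3, -1.6, 4.4]
opening: 0.0594
finger_force: 3.6
```

Commanded (0.544,-0.1275). Now I continue gently until the bars stop it.

Call:
apply_moves --moves '[[0.65,[0.003,0.0005,0],[0,0,0]],[0.65,[0.006,0.001,0],[0,0,0]],[0.65,[0.008,0.0015,0],[0,0,0]],[0.65,[0.01,0.002,0],[0,0,0]],[0.65,[0.01,0.002,0],[0,0,0]]]'

```text
t: 14.33
position: [0.5532, -0.1252, 0.0288]
tcp_rot: [-0.014, 0.987, 0.097, 0.129]
contact_force: [-5.4, -1.0, 4.1]
opening: 0.0598
finger_force: 2.7
```

Call:
apply_moves --moves '[[0.65,[0.002,0.0005,0],[0,0,0]],[0.65,[0.003,0.0005,0],[0,0,0]],[0.65,[0.003,0.0005,0],[0,0,0]]]'

```text
t: 14.58
position: [0.556, -0.1247, 0.0287]
tcp_rot: [-0.014, 0.987, 0.097, 0.129]
contact_force: [-4.7, -0.4, 4.9]
opening: 0.0597
finger_force: 3.2
```

Call:
apply_moves --moves '[[0.65,[0.002,0.0005,0],[0,0,0]],[0.65,[0.003,0.0005,0],[0,0,0]],[0.65,[0.003,0.0005,0],[0,0,0]]]'

```text
t: 14.83
position: [0.5589, -0.1241, 0.0287]
tcp_rot: [-0.014, 0.987, 0.097, 0.129]
contact_force: [-5.2, -0.7, 3.6]
opening: 0.0598
finger_force: 3.4
```

Call:
apply_moves --moves '[[0.65,[0.002,0.0005,0],[0,0,0]],[0.65,[0.003,0.0005,0],[0,0,0]],[0.65,[0.003,0.0005,0],[0,0,0]]]'

```text
t: 15.08
position: [0.5598, -0.1238, 0.0281]
tcp_rot: [-0.014, 0.987, 0.097, 0.127]
contact_force: [-16.8, -3.8, 12.6]
opening: 0.0596
finger_force: 9.4
```

Call:
apply_moves --moves '[[0.65,[0.001,0.0003,0],[0,0,0]],[0.65,[0.001,0.0003,0],[0,0,0]],[0.65,[0.001,0.0003,0],[0,0,0]],[0.65,[-0.01,-0.002,0],[0,0,0]],[0.65,[-0.03,-0.006,0],[0,0,0]],[0.65,[-0.06,-0.012,0],[0,0,0]],[0.65,[-0.09,-0.018,0.02],[0,0,0]],[0.65,[-0.12,-0.03,0.05],[0,0,0]],[0.65,[-0.14,-0.06,0.09],[0,0,0]],[0,[-0.15,-0.09,0.12],[0,0,0]],[0,[-0.16,-0.12,0.15],[0,0,0]],[0,[-0.16,-0.15,0.19],[0,0,0]],[0,[-0.16,-0.17,0.23],[0,0,0]],[0,[-0.16,-0.17,0.25],[0,0,0]]]'

```text
t: 16.25
position: [0.4017, -0.2936, 0.2751]
tcp_rot: [-0.014, 0.987, 0.095, 0.13]
contact_force: [0.6, -1.4, -0.4]
opening: 0.0282
finger_force: 0.0
```

Run:
```python
from h import *
a=snap('top','top3')[130:220,140:300]
cv2.imwrite('pics/c5.png',cv2.resize(a,(800,450),interpolation=cv2.INTER_CUBIC))
for n,X in [('spot',(.615,-.112,.052))]: print(px('top',X))
```

```text
[277.42171325 166.47763249]
```

View pics/c5.png

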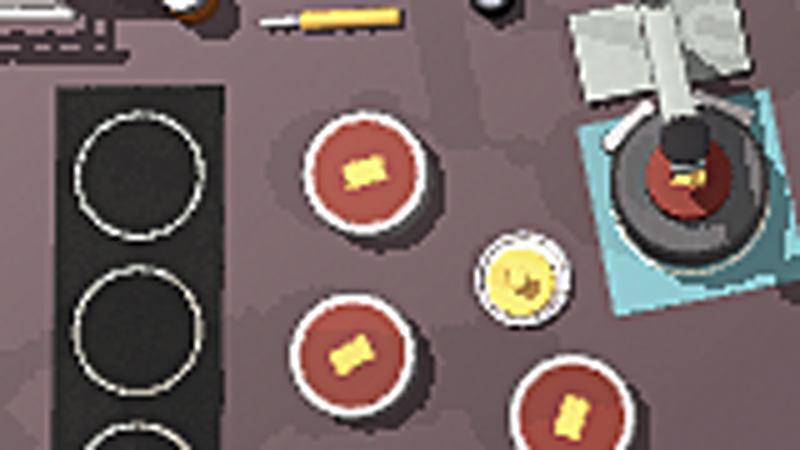

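c5: the bowl is centred at about (690,185), which is pixel (278,167) against the expected (277.4,166.5), touching both bars. Now I go to the plunger.

Call:
apply_moves --moves '[[0,[0.02,0.018,0],[-1.4,6.8,0]],[0,[0.05,0.045,0],[-2.8,13.6,0]],[0,[0.08,0.07,0],[-3,14.7,0]],[0,[0.11,0.095,0],[-3,14.7,0]],[0,[0.14,0.12,0],[-3,14.7,0]],[0,[0.17,0.148,0],[-3,14.7,0]],[0,[0.2,0.173,0],[-3,14.7,0]],[0,[0.211,0.1825,0],[-3,14.7,0]],[0,[0.211,0.1825,-0.01],[-3,14.7,0]],[0,[0.211,0.1825,-0.025],[-3,14.7,0]],[0,[0.211,0.1825,-0.025],[-3,14.7,0]],[0,[0.211,0.1825,-0.025],[-3,14.7,0]]]'

```text
t: 17.3
position: [0.6124, -0.1099, 0.2475]
tcp_rot: [-0.001, 0.995, 0.097, -0.001]
contact_force: [-0.5, -0.6, 0.5]
opening: 0.0005
finger_force: 0.0
```

Call:
apply_moves --moves '[[0,[0.001,-0.001,-0.005],[0,0,0]],[0,[0.001,-0.001,-0.011],[0,0,0]],[0,[0.001,-0.001,-0.018],[0,0,0]],[0,[0.001,-0.001,-0.025],[0,0,0]],[0,[0.001,-0.001,-0.032],[0,0,0]],[0,[0.001,-0.001,-0.037],[0,0,0]],[0,[0.001,-0.001,-0.041],[0,0,0]],[0,[0.001,-0.001,-0.041],[0,0,0]]]'

```text
t: 17.97
position: [0.6144, -0.1106, 0.2068]
tcp_rot: [-0.0, 0.995, 0.097, -0.0]
contact_force: [-0.0, -1.0, 2.4]
opening: 0.0006
finger_force: 1.4
```

Call:
apply_moves --moves '[[0,[0,0,-0.003],[0,0,0]],[0,[0,0,-0.004],[0,0,0]],[0,[0,0,-0.004],[0,0,0]]]'

```text
t: 18.22
position: [0.6145, -0.1106, 0.2037]
tcp_rot: [0.0, 0.995, 0.097, -0.0]
contact_force: [-0.6, -1.5, 2.5]
opening: 0.0004
finger_force: 1.5
```

Call:
apply_moves --moves '[[0,[0,0,-0.0015],[0,0,0]],[0,[0,0,-0.0025],[0,0,0]],[0,[0,0,-0.0025],[0,0,0]]]'

```text
t: 18.47
position: [0.6146, -0.1106, 0.2024]
tcp_rot: [0.0, 0.995, 0.097, 0.0]
contact_force: [-2.1, -0.4, 6.6]
opening: 0.0005
finger_force: 3.6
```

Call:
apply_moves --moves '[[0,[0,0,-0.001],[0,0,0]],[0,[0,0,-0.001],[0,0,0]],[0,[0,0,-0.001],[0,0,0]],[0,[0,0,-0.001],[0,0,0]],[0,[0,0,-0.001],[0,0,0]],[0,[0,0,-0.001],[0,0,0]],[0,[0,0,-0.001],[0,0,0]],[0,[0,0,-0.001],[0,0,0]],[0,[0,0,-0.001],[0,0,0]],[0,[0,0,-0.001],[0,0,0]],[0,[0,0,-0.001],[0,0,0]],[0,[0,0,-0.001],[0,0,0]],[0,[0,0,-0.001],[0,0,0]],[0,[0,0,-0.001],[0,0,0]],[0,[0,0,-0.001],[0,0,0]],[0,[0,0,-0.001],[0,0,0]],[0,[0,0,-0.001],[0,0,0]],[0,[0,0,-0.001],[0,0,0]],[0,[0,0,-0.001],[0,0,0]],[0,[0,0,-0.001],[0,0,0]]]'

```text
t: 20.13
position: [0.6146, -0.1106, 0.2023]
tcp_rot: [0.0, 0.995, 0.097, 0.0]
contact_force: [-5.2, -0.1, 11.0]
opening: 0.0005
finger_force: 5.5
```

Call:
apply_moves --moves '[[0,[0,0,0],[0,0,0]],[0,[0,0,0],[0,0,0]],[0,[0,0,0],[0,0,0]],[0,[0,0,0],[0,0,0]],[0,[0,0,0],[0,0,0]],[0,[0,0,0],[0,0,0]],[0,[0,0,0],[0,0,0]],[0,[0,0,0],[0,0,0]],[0,[0,0,0],[0,0,0]],[0,[0,0,0],[0,0,0]],[0,[0,0,0],[0,0,0]],[0,[0,0,0],[0,0,0]]]'

```text
t: 21.13
position: [0.6146, -0.1106, 0.2024]
tcp_rot: [0.0, 0.995, 0.097, 0.0]
contact_force: [-3.7, -0.6, 11.6]
opening: 0.0006
finger_force: 5.5
```

Call:
apply_moves --moves '[[0,[0,0,0.008],[0,0,0]],[0,[0,0,0.02],[0,0,0]],[0,[0,0,0.035],[0,0,0]],[0,[0,0,0.05],[0,0,0]],[0,[0,0,0.07],[0,0,0]],[0,[0,0,0.08],[0,0,0]],[0.2,[0.002,0.02,0.08],[0,0,7]],[0.4,[0.003,0.045,0.08],[0,0,14]],[0.76,[0.004,0.07,0.08],[0,0,21]],[0.76,[0.005,0.1,0.08],[0,0,28]],[0.76,[0.006,0.13,0.08],[0,0,35]],[0.76,[0.008,0.155,0.07],[0,0,42]],[0.76,[0.008,0.159,0.05],[0,0,49]],[0.76,[0.008,0.159,0.02],[0,0,56]],[0.76,[0.008,0.159,-0.01],[0,0,63]],[0.76,[0.008,0.159,-0.04],[0,0,70]],[0.76,[0.008,0.159,-0.07],[0,0,77]],[0.76,[0.008,0.159,-0.1],[0,0,78]],[0.76,[0.008,0.159,-0.13],[0,0,78]],[0.76,[0.008,0.159,-0.15],[0,0,78]]]'

```text
t: 22.8
position: [0.6206, 0.0489, 0.0467]
tcp_rot: [-0.002, 0.712, 0.702, -0.001]
contact_force: [0.4, -0.6, -0.7]
opening: 0.0697
finger_force: 0.0
```

Run:
```python
from h import *
a=snap('top','top4')[125:245,140:300];b=snap('scene','scene4')[150:390,190:510]
cv2.imwrite('pics/c6.png',np.vstack([cv2.resize(a[:,:],(400,300),interpolation=cv2.INTER_CUBIC),cv2.resize(b,(400,300),interpolation=cv2.INTER_CUBIC)]))
```

```text
(no output)
```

View pics/c6.png

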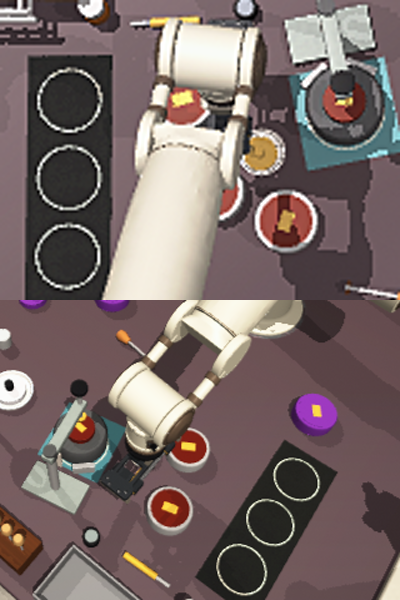

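c6: pucks A and C and the bowl are unmoved, and the plunger is back up. Pushing A.

Call:
apply_moves --moves '[[0.76,[0.001,0,-0.015],[0,0,0]],[0.76,[0.002,0,-0.027],[0,0,0]],[0.76,[0.002,0,-0.029],[0,0,0]],[0.76,[0.002,0.015,-0.029],[0,0,0]],[0.76,[0.002,0.028,-0.029],[0,0,0]],[0.76,[0.002,0.036,-0.029],[0,0,0]],[0.76,[0.002,0.042,-0.029],[0,0,0]],[0.76,[0.002,0.05,-0.029],[0,0,0]],[0.76,[0.003,0.062,-0.029],[0,0,0]],[0.76,[0.003,0.075,-0.029],[0,0,0]],[0.76,[0.003,0.088,-0.029],[0,0,0]],[0.76,[0.004,0.101,-0.029],[0,0,0]],[0.76,[0.004,0.114,-0.029],[0,0,0]],[0.76,[0.004,0.127,-0.029],[0,0,0]],[0.76,[0.005,0.14,-0.029],[0,0,0]],[0.76,[0.005,0.153,-0.029],[0,0,0]],[0.76,[0.005,0.166,-0.029],[0,0,0]],[0.76,[0.006,0.179,-0.029],[0,0,0]],[0.76,[0.006,0.19,-0.029],[0,0,0]],[0.76,[0.006,0.2,-0.029],[0,0,0]]]'

```text
t: 24.57
position: [0.6286, 0.2497, 0.0213]
tcp_rot: [0.0, 0.712, 0.702, -0.0]
contact_force: [0.5, -5.2, 5.0]
opening: 0.0699
finger_force: 3.3
```

Call:
apply_moves --moves '[[0.76,[0,0.007,0],[0,0,0]],[0.76,[0,0.013,0],[0,0,0]],[0.76,[0,0.018,0],[0,0,0]],[0.76,[0,0.0205,0],[0,0,0]],[0.76,[0,0.0205,0],[0,0,0]],[0.76,[0,0.01,0],[0,0,0]],[0.76,[0,-0.015,0],[0,0,0]],[0.76,[0,-0.05,0.01],[0,0,0]],[0.76,[0,-0.08,0.04],[0,0,0]],[0.76,[-0.01,-0.11,0.08],[0,0,0]],[0.76,[-0.03,-0.15,0.12],[0,0,0]],[0.76,[-0.06,-0.18,0.12],[0,0,0]],[0.76,[-0.09,-0.21,0.12],[0,0,0]],[0.76,[-0.13,-0.24,0.12],[0,0,0]],[0.76,[-0.16,-0.26,0.12],[0,0,0]],[0.76,[-0.2,-0.29,0.12],[0,0,0]],[0.76,[-0.2,-0.31,0.12],[0,0,0]],[0.76,[-0.2,-0.31,0.12],[0,0,0]]]'

```text
t: 26.07
position: [0.4249, -0.0642, 0.14]
tcp_rot: [-0.001, 0.714, 0.7, -0.001]
contact_force: [0.1, 1.0, 0.3]
opening: 0.0698
finger_force: 0.0
```

Run:
```python
from h import *
a=snap('top','top5')[125:245,140:300]
cv2.imwrite('pics/c7.png',cv2.resize(a,(800,600),interpolation=cv2.INTER_CUBIC))
```

View pics/c7.png

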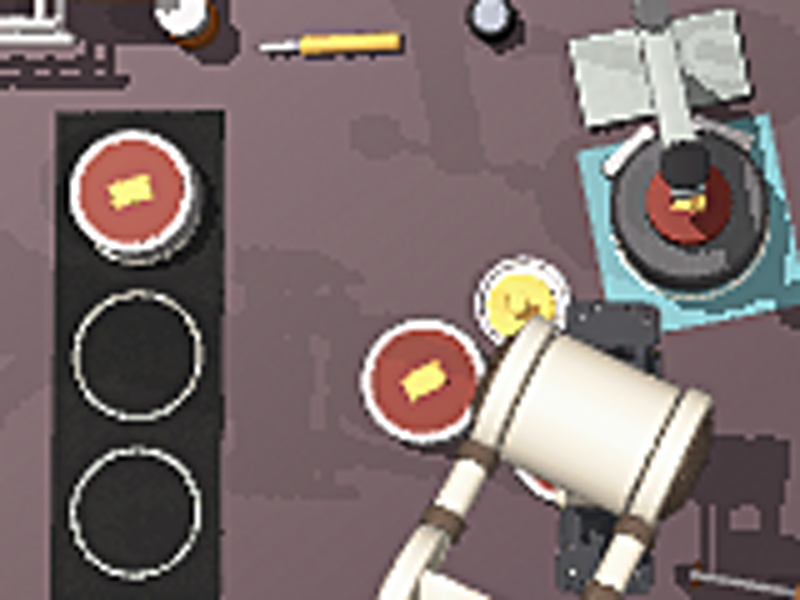

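B was knocked aside: it now sits at c7 (425,381), close to the saucer at (523,304). A is at (132,190).

Run:
```python
from h import *
for n,U,V,z in [('A',132,190.5,.034),('B',424.5,381,.034),('saucer',523,304,.01),('r3',139,200,0),('r2',138.5,355,0),('r1',136,512,0)]: print(n,w('top',(U+.5)/5-.5+140,(V+.5)/5-.5+125,z)[:2].round(4))
```

```text
A [0.6294 0.3098]
B [0.4865 0.0855]
saucer [0.548  0.0146]
r3 [0.6277 0.3127]
r2 [0.5078 0.3094]
r1 [0.3877 0.3077]
```

Call:
apply_moves --moves '[[0.43,[0.01,0.02,0],[0,0,-6]],[0.43,[0.02,0.045,0],[0,0,-12]],[0.43,[0.03,0.07,0],[0,0,-18]],[0.43,[0.038,0.0905,0],[0,0,-19]],[0.43,[0.038,0.0905,-0.02],[0,0,-19]],[0.43,[0.038,0.0905,-0.05],[0,0,-19]],[0.43,[0.038,0.0905,-0.08],[0,0,-19]],[0.43,[0.038,0.0905,-0.085],[0,0,-19]],[0.43,[0.038,0.0905,-0.085],[0,0,-19]]]'

```text
t: 26.87
position: [0.4645, 0.0301, 0.054]
tcp_rot: [-0.002, 0.818, 0.575, -0.002]
contact_force: [-0.3, 0.4, -0.1]
opening: 0.0396
finger_force: 0.0
```

Run:
```python
from h import *
a=snap('top','top6')[150:240,190:290];b=snap('scene','scene6')[200:320,270:400]
c=snap('wrist','wr6')
cv2.imwrite('pics/c8.png',np.hstack([cv2.resize(b,(390,360),interpolation=cv2.INTER_CUBIC),cv2.resize(c,(400,360))]))
```

```text
(no output)
```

View pics/c8.png

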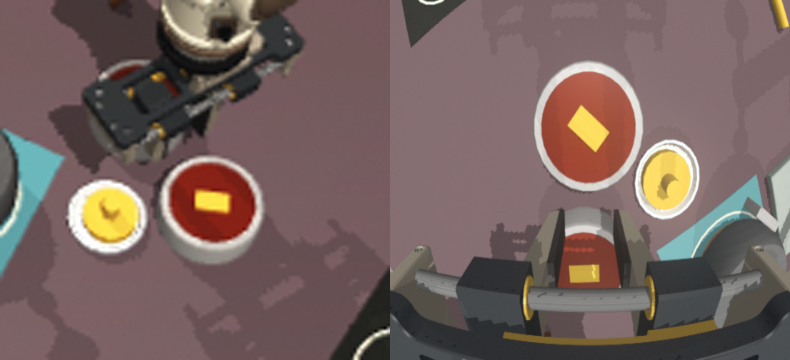

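```bash
cat >> h.py <<'E'
def ww(u,v,z):
    c=imaging.camera_model('wrist');R=np.array(c['R']);t=np.array(c['t'])
    a=np.array([u-c['cx'],v-c['cy']]);r=np.hypot(*a);th=r/c['fx']
    d=R.T@np.array([*(a/r*np.sin(th)),np.cos(th)]);o=-R.T@t
    return (o+d*(z-o[2])/d[2]).round(4)
E
python3 - <<'E'
from h import *
for U,V,z in [(584,272,.034),(585,207,.034),(588,126,.034),(587,189,.034),(667,178,.01)]: print(ww((U-390)*1.4,V*420/360,z))
print(bot.get_state()['position'])
E
```

```text
[ 0.4442 -0.0259  0.034 ]
[0.4662 0.0307 0.034 ]
[0.4895 0.087  0.034 ]
[0.4729 0.0437 0.034 ]
[0.55   0.0169 0.01  ]
[0.46815111 0.02888007 0.05793728]
```

Call:
apply_moves --moves '[[0.43,[-0.001,0.001,-0.01],[0,0,0]],[0.43,[-0.001,0.001,-0.02],[0,0,0]],[0.43,[-0.001,0.001,-0.03],[0,0,0]],[0.43,[-0.001,0.001,-0.038],[0,0,0]],[0.43,[-0.001,0.001,-0.038],[0,0,0]]]'

```text
t: 27.43
position: [0.4638, 0.0302, 0.0161]
tcp_rot: [-0.001, 0.819, 0.574, -0.001]
contact_force: [-0.3, -0.2, -1.0]
opening: 0.0395
finger_force: 0.0
```

Call:
apply_moves --moves '[[0.43,[0.001,0.004,0],[0,0,0]],[0.43,[0.003,0.008,0],[0,0,0]],[0.43,[0.005,0.014,0],[0,0,0]],[0.43,[0.008,0.021,0],[0,0,0]],[0.43,[0.011,0.03,0],[0,0,0]],[0.43,[0.014,0.037,0],[0,0,0]],[0.43,[0.016,0.042,0],[0,0,0]],[0.43,[0.017,0.045,0],[0,0,0]],[0.43,[0.017,0.045,0],[0,0,0]],[0.43,[0.014,0.037,0],[0,0,0]],[0.43,[0.008,0.022,0],[0,0,0]],[0.43,[0.008,0.022,0.01],[0,0,0]],[0.43,[0.008,0.022,0.035],[0,0,0]],[0.6,[0.012,0.022,0.045],[0,0,6]],[0.76,[0.018,0.022,0.045],[0,0,12]],[0.76,[0.022,0.022,0.045],[0,0,18]],[0.76,[0.022,0.022,0.045],[0,0,18]],[0.76,[0.022,0.022,0.045],[0,0,18]]]'

```text
t: 28.93
position: [0.4878, 0.0518, 0.0638]
tcp_rot: [0.0, 0.72, 0.694, 0.0]
contact_force: [-0.2, 0.6, -0.6]
opening: 0.0695
finger_force: 0.0
```

Run:
```python
from h import *
print(bot.get_state()['position'],bot.get_state()['tcp_rot'])
c=snap('wrist','wr7')
# segment red puck top
b=c[...,0].astype(int);r=c[...,2].astype(int);g=c[...,1].astype(int)
m=((r>g+50)&(b<g+30)&(r<200)).astype(np.uint8)
m=cv2.morphologyEx(m,cv2.MORPH_CLOSE,np.ones((25,25)))
n,l,s,ce=cv2.connectedComponentsWithStats(m)
for i in range(1,n):
    if s[i,4]>1500: print(s[i],ce[i].round(1),ww(*ce[i],.034))
```

```text
[0.48776907 0.0517817  0.06376479] [1.03738977e-04 7.19776204e-01 6.94206131e-01 2.29302943e-04]
[ 232   93   78   95 1791] [252.8 142.2] [0.4749 0.1165 0.034 ]
[ 202  290   73   47 2061] [239.9 313.6] [ 0.4573 -0.0081  0.034 ]
```

Call:
apply_moves --moves '[[0.76,[0.007,0.005,0],[0,0,0]],[0.76,[0.013,0.01,-0.01],[0,0,0]],[0.76,[0.013,0.01,-0.03],[0,0,0]],[0.76,[0.013,0.01,-0.044],[0,0,0]],[0.76,[0.013,0.01,-0.044],[0,0,0]],[0.76,[0.013,0.02,-0.044],[0,0,0]],[0.76,[0.014,0.026,-0.044],[0,0,0]],[0.76,[0.014,0.032,-0.044],[0,0,0]],[0.76,[0.014,0.038,-0.044],[0,0,0]],[0.76,[0.014,0.048,-0.044],[0,0,0]],[0.76,[0.015,0.06,-0.044],[0,0,0]],[0.76,[0.015,0.073,-0.044],[0,0,0]],[0.76,[0.016,0.086,-0.044],[0,0,0]],[0.76,[0.016,0.099,-0.044],[0,0,0]],[0.76,[0.017,0.112,-0.044],[0,0,0]],[0.76,[0.018,0.125,-0.044],[0,0,0]],[0.76,[0.018,0.138,-0.044],[0,0,0]],[0.76,[0.019,0.151,-0.044],[0,0,0]],[0.76,[0.019,0.164,-0.044],[0,0,0]],[0.76,[0.02,0.175,-0.044],[0,0,0]]]'

```text
t: 30.65
position: [0.5076, 0.2284, 0.0194]
tcp_rot: [-0.0, 0.718, 0.696, -0.0]
contact_force: [-0.5, -3.7, 2.8]
opening: 0.0697
finger_force: 2.2
```

Call:
apply_moves --moves '[[0.76,[0,0.012,0],[0,0,0]],[0.76,[0,0.023,0],[0,0,0]],[0.76,[0,0.033,0],[0,0,0]],[0.76,[0,0.039,0],[0,0,0]],[0.76,[0,0.0415,0],[0,0,0]],[0.76,[0,0.0415,0],[0,0,0]],[0.76,[0,0.03,0],[0,0,0]],[0.76,[0,0.005,0],[0,0,0]],[0.76,[0,-0.03,0.01],[0,0,0]],[0.76,[0,-0.06,0.04],[0,0,0]],[0.76,[-0.02,-0.095,0.07],[0,0,0]],[0.76,[-0.03,-0.13,0.09],[0,0,0]],[0.76,[-0.04,-0.165,0.09],[0,0,0]],[0.76,[-0.05,-0.2,0.09],[0,0,0]],[0.76,[-0.051,-0.235,0.09],[0,0,0]],[0.76,[-0.051,-0.27,0.09],[0,0,3]],[0.76,[-0.051,-0.305,0.09],[0,0,8]],[0.76,[-0.051,-0.33,0.08],[0,0,11]],[0.76,[-0.051,-0.333,0.05],[0,0,11]],[0.76,[-0.051,-0.333,0.05],[0,0,11]]]'

```text
t: 32.32
position: [0.4527, -0.1065, 0.0649]
tcp_rot: [-0.004, 0.65, 0.76, -0.001]
contact_force: [-0.8, 1.1, 0.2]
opening: 0.0699
finger_force: 0.0
```

Run:
```python
from h import *
print(bot.get_state()['position'],bot.get_state()['tcp_rot'])
a=snap('top','top8')[125:245,140:300];c=snap('wrist','wr8')
cv2.imwrite('pics/c9.png',np.hstack([cv2.resize(a,(480,360),interpolation=cv2.INTER_CUBIC),c[:315,140:420][:, :]] if 0 else [cv2.resize(a,(480,360),interpolation=cv2.INTER_CUBIC),cv2.resize(c[:,140:420],(240,360))]))
```

```text
[ 0.45265837 -0.10652477  0.06488779] [-4.02373614e-03  6.50240204e-01  7.59717704e-01 -7.04840084e-04]
```

View pics/c9.png

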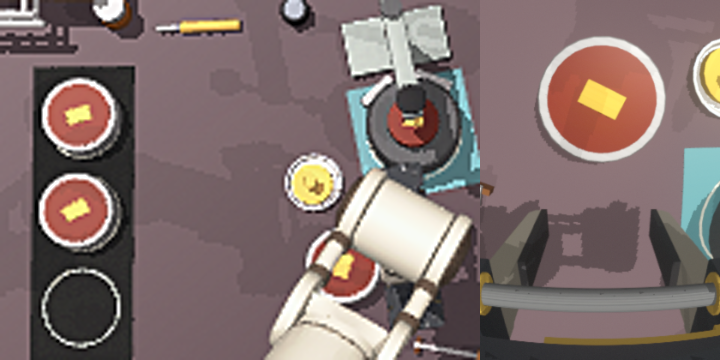

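c9: A and B are on rings 3 and 2, and C is unmoved at (344,266). Pushing C.

Call:
apply_moves --moves '[[0.76,[0,0,-0.02],[0,0,0]],[0.76,[0,0,-0.04],[0,0,0]],[0.76,[0,0,-0.049],[0,0,0]],[0.76,[0,0,-0.049],[0,0,0]],[0.76,[-0.003,0.018,-0.049],[0,0,0]],[0.76,[-0.005,0.03,-0.049],[0,0,0]],[0.76,[-0.006,0.038,-0.049],[0,0,0]],[0.76,[-0.008,0.048,-0.049],[0,0,0]],[0.76,[-0.01,0.06,-0.049],[0,0,0]],[0.76,[-0.012,0.073,-0.049],[0,0,0]],[0.76,[-0.014,0.086,-0.049],[0,0,0]],[0.76,[-0.017,0.1,-0.049],[0,0,0]],[0.76,[-0.019,0.114,-0.049],[0,0,0]],[0.76,[-0.021,0.128,-0.049],[0,0,0]],[0.76,[-0.024,0.142,-0.049],[0,0,0]],[0.76,[-0.026,0.156,-0.049],[0,0,0]],[0.76,[-0.028,0.17,-0.049],[0,0,0]],[0.76,[-0.031,0.184,-0.049],[0,0,0]],[0.76,[-0.033,0.197,-0.049],[0,0,0]],[0.76,[-0.035,0.209,-0.049],[0,0,0]]]'

```text
t: 34.08
position: [0.4221, 0.1038, 0.0211]
tcp_rot: [0.001, 0.648, 0.761, 0.0]
contact_force: [1.6, -3.0, 3.2]
opening: 0.07
finger_force: 1.7
```

Call:
apply_moves --moves '[[0.76,[-0.002,0.013,0],[0,0,0]],[0.76,[-0.004,0.027,0],[0,0,0]],[0.76,[-0.007,0.041,0],[0,0,0]],[0.76,[-0.009,0.055,0],[0,0,0]],[0.76,[-0.011,0.069,0],[0,0,0]],[0.76,[-0.014,0.083,0],[0,0,0]],[0.76,[-0.016,0.097,0],[0,0,0]],[0.76,[-0.018,0.111,0],[0,0,0]],[0.76,[-0.02,0.125,0],[0,0,0]],[0.76,[-0.023,0.138,0],[0,0,0]],[0.76,[-0.025,0.149,0],[0,0,0]],[0.76,[-0.026,0.157,0],[0,0,0]],[0.76,[-0.027,0.162,0],[0,0,0]],[0.76,[-0.027,0.164,0],[0,0,0]],[0.76,[-0.027,0.164,0],[0,0,0]],[0.76,[-0.025,0.15,0],[0,0,0]],[0.76,[-0.021,0.125,0],[0,0,0]],[0.76,[-0.015,0.09,0.01],[0,0,0]],[0.76,[-0.015,0.06,0.04],[0,0,0]],[0.76,[-0.015,0.02,0.06],[0,0,0]]]'

```text
t: 35.75
position: [0.4064, 0.1256, 0.0794]
tcp_rot: [-0.001, 0.649, 0.761, 0.0]
contact_force: [1.2, -0.5, 0.9]
opening: 0.07
finger_force: 0.0
```

Call:
apply_moves --moves '[[0.76,[0,-0.03,0.04],[0,0,0]],[0.76,[-0.01,-0.06,0.08],[0,0,0]],[0.76,[-0.02,-0.1,0.12],[0,0,0]],[0.76,[-0.03,-0.14,0.15],[0,0,0]],[0.76,[-0.03,-0.18,0.18],[0,0,0]],[0.76,[-0.03,-0.22,0.2],[0,0,0]],[0.76,[-0.03,-0.26,0.2],[0,0,0]],[0.76,[-0.03,-0.3,0.2],[0,0,0]],[0.76,[-0.03,-0.33,0.2],[0,0,0]],[0.76,[-0.03,-0.33,0.2],[0,0,0]],[0.76,[-0.03,-0.33,0.2],[0,0,0]]]'

```text
t: 36.67
position: [0.3761, -0.2085, 0.2787]
tcp_rot: [0.001, 0.651, 0.759, -0.0]
contact_force: [1.0, 1.4, 0.2]
opening: 0.07
finger_force: 0.0
```

Run:
```python
from h import *
a=snap('top','top9');cv2.imwrite('pics/c10.png',cv2.resize(a[120:260,140:300],(640,560),interpolation=cv2.INTER_CUBIC))
cv2.imwrite('pics/c11.png',cv2.resize(snap('scene','scene9'),(800,600)))
```

```text
(no output)
```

View pics/c10.png

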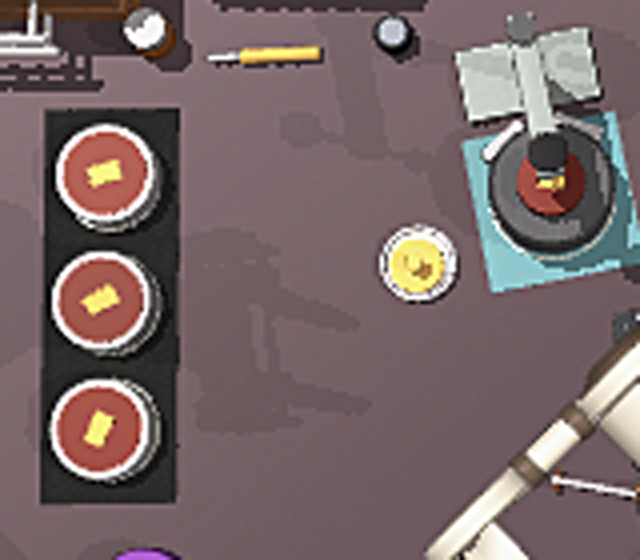

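View pics/c11.png

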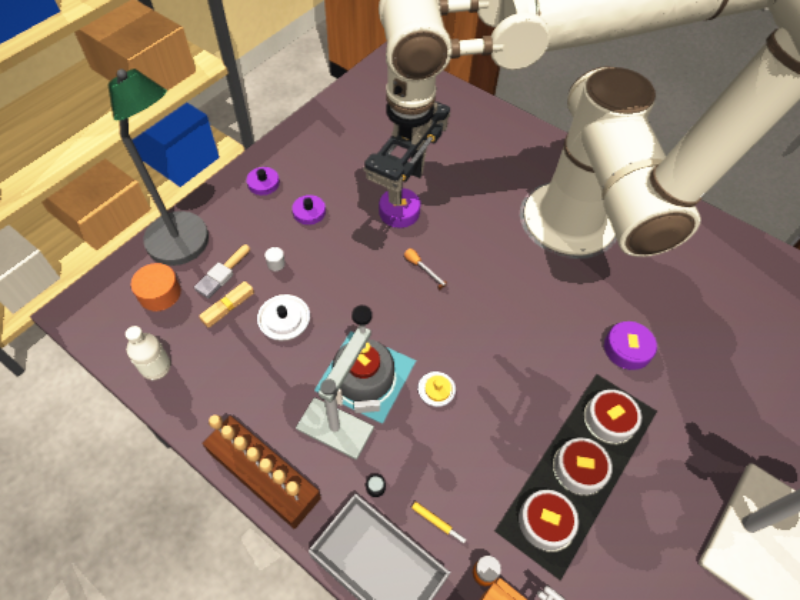

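c10: pucks are at (105,174), (102,300) and (101,429), the bowl is at (552,188) against the bars, and the lid is in the saucer. c11: the cap is knob-up in the dish and the bystanders are in place. Last I check the puck centring numerically.

Run:
```python
from h import *
for U,V,R in [(105,174.5,(.6286,.3128)),(101.5,300,(.5077,.3101)),(101,429,(.3872,.3074))]:
    p=w('top',(U+.5)/4-.5+140,(V+.5)/4-.5+120,.034)[:2]; print(p.round(4),(p-R).round(4))
print(w('top',(552+.5)/4-.5+140,(188+.5)/4-.5+120,.052)[:2])
```

```text
[0.6273 0.3102] [-0.0013 -0.0026]
[0.5081 0.3099] [ 0.0004 -0.0002]
[0.387  0.3066] [-0.0002 -0.0008]
[ 0.61444958 -0.11276363]
```

```bash
python3 -c "
from rig import hand_in
print(hand_in())"
```

```text
the job is handed in; nothing more can be done
None
```

I handed the job in at about 37 s: the cap is in the dish and the lid in the saucer, the bowl is home against both bars, the plunger was held down about 2.6 s and sprang back, and all three pucks sit within 3 mm of their ring centres.

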